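# Load the spice mill, lock its lid and start it

## Task

Lay all the cinnamon quills from the counter in the mill's hopper, holding them lightly because the bark is brittle and breaks under a hard squeeze. When all are in, set the lid on the hopper with its lugs between the hooks and twist it clockwise until it is locked tight right under the hooks, and only then push the start lever over to on. Leave the other things on the counter alone.

Things in the scene. Friction and masses are not known exactly. Their poses are not given: they have to be found in the camera images.
- mill: The spice mill, fixed: a grey drum 208 mm across with a round steel hopper on top; origin under its axis at counter height, z up. A switch box, 80 mm wide and 70 mm high, projects on its -x side to 168 mm from the axis, with the 25 mm high black foot of the start lever on it.
- hopper_floor (a point): Centre of the hopper's flat floor, 100 mm above the counter; mill axes. The hopper is an upright open cylinder, inner radius 80 mm, wall 6 mm, 90 mm deep from rim to floor.
- hopper_rim (a point): Centre of the hopper's mouth at rim height, 190 mm above the counter; mill axes. A rubber seal ring (radius 72 to 86 mm) stands 4 mm above the rim. Three fixed hooks stand round the mouth, centred 0, 120 and 240 degrees from the mill's +x (counter-clockwise from above), each covering 25 degrees either side of its centre; the three open gaps between are 70 degrees wide.
- home0 (a point): Place of a lid lug's middle when locked, under the hook at 0 degrees: 93 mm from the hopper's axis, 2 degrees counter-clockwise of the hook's centre. A hook is an outer wall (radius 105 mm) with an overhang reaching in to radius 87 mm, top 20 mm above the rim.
- home1 (a point): The same under the hook at 120 degrees. A lug turned clockwise (from above) slides in under the overhang at its counter-clockwise end, where it has 2.5 mm to spare; the underside slopes down 6 mm over the first 25 degrees, pressing the lid down.
- home2 (a point): The same under the hook at 240 degrees. Past the slope the underside of the overhang is level, up to a stop 20 degrees clockwise of the hook's centre. A lug covers about 11 degrees either side of its middle.
- seal (a joint): How far the rubber seal is pressed down, m: 0 when free or when the lid only rests on it, about 0.0035 when the lid is locked. It is sprung: 4 to 7 N in all.
- switch (a joint): The mill's start lever, rad: 0 = off, leaning to the mill's +y side; 1.0 = on, leaning to the mill's -y side. It moves with a light push and stays where it is left.
- switch_tip (a point): Tip of the start lever, a steel stick about 70 mm long standing on the switch box, 137 mm from the hopper's axis on the mill's -x side; with a round 26 mm knob at this point; its pivot is 92 mm above the counter. It swings across, along the mill's y.
- lid_bar (a point): Centre of the lid's handle bar: dark wood, 150 mm long, 22 mm wide, 24 mm high, along the lid's x axis (z up), 43 mm above the lid's flat underside. Under the bar is 23 mm of free space down to the disc, except at two posts (16 mm thick, 55 mm either side of the middle). The lid weighs about 0.3 kg, and starts lying on the counter, right way up.
- lid_lug (a point): The lug in line with the bar: point on its underside 93 mm from the lid's axis along the lid's +x. The lid is a disc, radius 83 mm, 8 mm thick, with three lugs at its underside (6 mm thick, 36 mm wide, reaching to radius 101 mm) 120 degrees apart. Set on the mill, the lugs go down in the gaps between the hooks and the underside rests on the seal.
- mortar: Brass bowl, 100 mm across, 80 mm high, a bystander; origin under its centre.
- spice_jar: Closed amber jar with a brass cap, 72 mm across, 120 mm high, a bystander; origin under its centre.
- till_box: Open dark wooden box, 100 x 160 x 50 mm, a bystander; origin under its centre.
- quill0_mid (a point): Centre of a brown cinnamon-bark quill (a double scroll: two parallel rolls side by side), 90 mm long along its x axis, 39 mm wide along y, 22 mm high, 40 g, lying on the counter. Brittle: it breaks if the fingers bear on it with more than 45 N a finger (90 N for both together); a grip of 20 to 25 N holds it. There are 4 to 6 quills; absent ones have no pose.
- quill1_mid (a point): Centre of a brown cinnamon-bark quill (a double scroll: two parallel rolls side by side), 90 mm long along its x axis, 39 mm wide along y, 22 mm high, 40 g, lying on the counter. Brittle: it breaks if the fingers bear on it with more than 45 N a finger (90 N for both together); a grip of 20 to 25 N holds it. There are 4 to 6 quills; absent ones have no pose.
- quill2_mid (a point): Centre of a brown cinnamon-bark quill (a double scroll: two parallel rolls side by side), 90 mm long along its x axis, 39 mm wide along y, 22 mm high, 40 g, lying on the counter. Brittle: it breaks if the fingers bear on it with more than 45 N a finger (90 N for both together); a grip of 20 to 25 N holds it. There are 4 to 6 quills; absent ones have no pose.
- quill3_mid (a point): Centre of a brown cinnamon-bark quill (a double scroll: two parallel rolls side by side), 90 mm long along its x axis, 39 mm wide along y, 22 mm high, 40 g, lying on the counter. Brittle: it breaks if the fingers bear on it with more than 45 N a finger (90 N for both together); a grip of 20 to 25 N holds it. There are 4 to 6 quills; absent ones have no pose.
- quill4_mid (a point): Centre of a brown cinnamon-bark quill (a double scroll: two parallel rolls side by side), 90 mm long along its x axis, 39 mm wide along y, 22 mm high, 40 g, lying on the counter. Brittle: it breaks if the fingers bear on it with more than 45 N a finger (90 N for both together); a grip of 20 to 25 N holds it. There are 4 to 6 quills; absent ones have no pose.
- quill5_mid (a point): Centre of a brown cinnamon-bark quill (a double scroll: two parallel rolls side by side), 90 mm long along its x axis, 39 mm wide along y, 22 mm high, 40 g, lying on the counter. Brittle: it breaks if the fingers bear on it with more than 45 N a finger (90 N for both together); a grip of 20 to 25 N holds it. There are 4 to 6 quills; absent ones have no pose.
Mind the look-alikes: they are no part of the job. Several things look just like the part that bears lid_bar: the one meant starts farthest from the robot's base.

How it is judged:
On the way, in this order (a step that is already met when the one before it is completed fails the run):
1. all quills are in the hopper (horizontal distance between each of quill0_mid, quill1_mid, quill2_mid, quill3_mid, quill4_mid, quill5_mid and hopper_floor below 0.08 m and z of quill0_mid in the frame of hopper_floor between 0 and 0.078 m and z of quill1_mid in the frame of hopper_floor between 0 and 0.078 m and z of quill2_mid in the frame of hopper_floor between 0 and 0.078 m and z of quill3_mid in the frame of hopper_floor between 0 and 0.078 m and z of quill4_mid in the frame of hopper_floor between 0 and 0.078 m and z of quill5_mid in the frame of hopper_floor between 0 and 0.078 m), for 0.2 s.
2. the lid is locked: lugs under the hooks, seal pressed down (value of joint seal above 0.003 m and horizontal distance between lid_bar and hopper_rim below 0.008 m and angle between lid_bar's own z axis and vertical below 0.06 rad and (horizontal distance between lid_lug and home0 below 0.022 m or horizontal distance between lid_lug and home1 below 0.022 m or horizontal distance between lid_lug and home2 below 0.022 m)), for 0.3 s.
3. the start lever is on (value of joint switch above 0.8 rad), for 0.2 s.
At the end, for the whole second after the job is handed in: Every quill is inside the hopper (centre within 80 mm of its axis, at most 78 mm above its floor); the lid is level, at rest, within 8 mm of the axis, its lugs within 22 mm of their locked places and the seal pressed over 3 mm; the start lever is past 0.8 rad (all of step 1 and all of step 2 and value of joint switch above 0.8 rad and linear speed of lid below 0.02 m/s); the robot touches nothing.
It fails at once if a quill is squeezed with more than 45 N a finger (contact force between the fingers and quill0 above 90 N or contact force between the fingers and quill1 above 90 N or contact force between the fingers and quill2 above 90 N or contact force between the fingers and quill3 above 90 N or contact force between the fingers and quill4 above 90 N or contact force between the fingers and quill5 above 90 N).
It fails at once if a bystander is moved more than 30 mm (distance of any of mortar, spice_jar, till_box from where it was at the start of the episode above 0.03 m).
Of quill0, quill1, quill2, quill3, quill4, quill5 only 4 to 6 are there at a start; the rules pass over those that are not, and their reading is None.
At some moment in a run one of quill0, quill1, quill2, quill3, quill4, quill5 may be knocked a few centimetres aside while the robot is not near it.
Once in a run the grip may slacken for a moment while it holds something.
It also fails if it takes over 210 s, if anything falls off the work surface, if the arm or the gripper's body presses on something with over 40 N, if the wrist force passes 120 N, or if a joint passes its speed limit or range.

## Robot

A 6-joint arm with a two-finger parallel gripper is mounted at the origin on the work surface. World frame = base frame: x ahead of the robot, y to its left, z up, the work surface at z = 0. Lengths are in m, angles in rad, forces in N, time in s.
With the tool pointing down it reaches from about 0.3 to 0.85 m from the base axis. Payload 4.2 kg.
Tool frame: the origin (TCP) lies at the very end of the fingers, on their centre line; the grasp point (between the pads) lies behind it (ctrl.grip_point_offset is the z of the grasp point in the tool frame, in m); z points along the fingers, y is the direction in which the jaws open and shut (so a half turn about z gives the same grasp; the last joint's range is limited). The gripper opens to 91 mm and grips with 3 to 60 N. Pads are 32 mm wide; open, the fingers measure 118 mm over their backs; the gripper's body (76 mm by 178 mm) begins 60 mm behind the grasp point.
Start: joints at [-1.345, 0.32, 1.565, -0, 1.257, -0.02], TCP at [0.14, -0.558, 0.214] pointing down, gripper open.
Joint ranges: [-3.11, 3.11], [-0.84, 2.01], [0.21, 2.61], [-1.34, 4.49], [0.05, 2.63], [-2.56, 2.56]. Speed limits (rad/s): [2.57, 2.57, 3.14, 3.14, 3.14, 3.14].

## Interface

Orientations are given as [roll, pitch, yaw] about the fixed x, y, z axes, in that order (R = Rz(yaw) Ry(pitch) Rx(roll)).
In Python, from bench import ctrl gives the robot as it stands. The module is installed in compiled form; this text tells all that it offers.
- The arm moves only by the shell command python3 -m jog 'ROWS' [FORCE]. ROWS is JSON, one flat list of numbers, 7 for each row, row after row: the opening, from 0 (shut) to 1 (fully open), then the shift along the world's x, y, z in cm, then the turn, a rotation vector about the world's x, y, z in degrees. In form: [claw, tx, ty, tz, wx, wy, wz, claw, tx, ty, tz, wx, wy, wz, ...]. A call has 1 to 20 rows; each row is the pose to reach, as a shift and turn from the pose commanded when the call began; what a row does not reach only later rows make up. A row lasts 1/12 s, in which the tool goes at most 41.7 mm and 7.16 degrees, less where a joint would pass 70% of its speed; a pose out of reach is approached as far as the arm can. A call with a gripper value outside its range is refused whole. The fingers move at their own pace and stop on an object; FORCE is the grip in N (left out, the last holds). Time passes only in rows, so rows that repeat a pose let the fingers close. It gives the time, the measured TCP pose, the force and the opening at its end, in the units of the state.
- ctrl.get_state(): the state, without advancing time (a new reading comes with each control period).
- ctrl.read_camera(name): name is "scene" or "side" or "wrist"; returns (picture, depth): 420x560x3 uint8, red, green, blue; 420x560 float32, m along the optical axis (not along the pixel's ray), 0 where there is no reading.
- ctrl.calibration(name): a dict with "K" (3x3 intrinsics, pixels), "camera_from_world" (4x4, takes a point from world to camera coordinates); the wrist camera has in their place "tool_from_camera" (4x4, takes a point from camera to tool coordinates, whose origin is the TCP and whose axes are the flange's). Camera axes: x right, y down, z forward; pixel columns grow to the right and rows downward; lengths in m; the calibration is good to about 2 mm. The wrist camera is an equidistant fisheye: a pixel r from the principal point sees the ray r / f radians off the axis. A picture is of the moment at which its call begins: read the wrist's pose just before it. calibration takes no time and is no camera call.
- ctrl.finish_job(): hands the job in, once; it reports no verdict.
Trained networks look in the newest picture that a camera, given by its name, has taken for a name from the list of things; names that differ only in an ending like _2 or _b are one class to them, and where a whole thing is asked for, a point or a joint stands for the part that bears it (a point fixed in the world has none). Each returns a list of dicts, best first, with "p" (0 to 1); they miss things now and then, are a little off and sometimes report something else, mostly with a low value. They report only what shows in the picture. A call takes as long as a camera call. They do not tell look-alikes from the thing itself.
- ctrl.look_for(camera, thing): "box" ([left, top, width, height] as shares, 0 to 1, of the picture: columns of its width, rows of its height, round what is visible of it).
- ctrl.tip_of(camera, thing): "at" ([column, row] as shares, 0 to 1, of the picture: columns of its width, rows of its height: a listed point, or the origin of a listed thing).
The state is a dict: "clock": time; "joint_positions": joint angles; "qd": joint speeds; "tau": joint torques, N m; "tool_pos": TCP position; "eef_rot": TCP orientation; "force": force on the tool from outside, world axes, zero at the start; "moment": the same for the moment, N m; "gripper_width": finger opening in m.
Only numpy, scipy, OpenCV 4.12 (cv2) and the standard library are available. Lean on these libraries where they do the work, as an engineer would, in place of code of your own. Each camera call takes 0.05 s, during which the arm holds its last target. There are 200 camera calls.

## Working session

There is one attempt and no reset: what is moved stays moved. The work goes in short steps, Python scripts to look and compute and a shell command to move; the robot and the scene stay as the last step left them, time stands still between calls to the robot, and variables do not carry over. Pictures are saved under pics/ and viewed, about 12 in all and at most 16, crops included, and the job is handed in when it is done.

```bash
mkdir -p pics; cat > h.py <<'E'
import numpy as np, cv2
from bench import ctrl
from scipy.spatial.transform import Rotation as R
def snap(cam,name=None):
    s=ctrl.get_state(); p,d=ctrl.read_camera(cam)
    if name: cv2.imwrite(f'pics/{name}.png',cv2.cvtColor(p,cv2.COLOR_RGB2BGR))
    return s,p,d
def tw(s):
    T=np.eye(4);T[:3,:3]=R.from_euler('xyz',s['eef_rot']).as_matrix();T[:3,3]=s['tool_pos'];return T
def w_of(cam,u,v,d,s=None):
    "pixel arrays + depth -> world"
    c=ctrl.calibration(cam);K=np.array(c['K']);u=np.asarray(u,float);v=np.asarray(v,float)
    x=(u-K[0,2])/K[0,0];y=(v-K[1,2])/K[1,1]
    if cam=='wrist':
        r=np.hypot(x,y)+1e-9;k=np.tan(r)/r;x=x*k;y=y*k
        M=tw(s)@np.array(c['tool_from_camera'])
    else: M=np.linalg.inv(np.array(c['camera_from_world']))
    P=np.stack([x*d,y*d,d,np.ones_like(d)],-1)
    return (P@M.T)[...,:3]
def cloud(cam,s,d):
    v,u=np.mgrid[:420,:560];return w_of(cam,u,v,d.astype(float),s)
E
python3 - <<'E'
from h import *
st=ctrl.get_state();print(st, ctrl.grip_point_offset)
for c in('scene','side'):
    s,p,d=snap(c,c+'0');W=cloud(c,s,d);np.save(c+'0.npy',W)
    for t in('quill0_mid','lid_bar','lid_lug','mill','hopper_rim','switch_tip','mortar','spice_jar','till_box'):
        for o in ctrl.tip_of(c,t)[:8]:
            u,v=o['at'][0]*560,o['at'][1]*420
            print(c,t,round(o['p'],2),int(u),int(v),W[min(int(v),419),min(int(u),559)].round(3))
E
```

```text
{'clock': 0.0, 'joint_positions': array([-1.34499377e+00,  3.20281004e-01,  1.56566135e+00, -7.54829230e-06,
        1.25738731e+00, -1.99940242e-02]), 'qd': array([-0.00067533, -0.00031457, -0.00021933, -0.00064762,  0.00223497,
       -0.00068098]), 'tau': array([-6.67178429e-04, -4.12465632e+01, -2.31973135e+01,  7.28462194e-02,
        4.56349051e-02, -1.46158372e-04]), 'tool_pos': array([ 0.13980457, -0.55723248,  0.2131334 ]), 'eef_rot': array([-3.13985585e+00, -2.75523857e-05,  2.45798887e-01]), 'force': array([-0.0570686 , -0.32367645, -1.13738358]), 'moment': array([ 0.00198998, -0.00288077,  0.00376265]), 'gripper_width': 0.09119808229716528} -0.0188
scene quill0_mid 0.57 213 294 [ 0.576 -0.238  0.019]
scene lid_bar 0.94 360 128 [0.237 0.413 0.053]
scene lid_bar 0.82 289 258 [ 0.58  -0.02   0.053]
scene lid_bar 0.78 130 200 [ 0.211 -0.358  0.054]
scene lid_bar 0.62 303 174 [0.336 0.147 0.054]
scene lid_lug 0.87 329 179 [0.355 0.233 0.007]
scene lid_lug 0.75 339 151 [0.258 0.328 0.   ]
scene lid_lug 0.67 157 193 [ 0.179 -0.28   0.006]
scene lid_lug 0.62 260 253 [ 0.509 -0.07
[... 601 characters left out ...]
.65 258 233 [0.577 0.001 0.052]
side lid_bar 0.56 383 180 [ 0.217 -0.347  0.053]
side lid_bar 0.56 269 298 [0.479 0.333 0.165]
side lid_bar 0.26 163 255 [0.704 0.287 0.203]
side lid_lug 0.93 332 329 [0.355 0.257 0.003]
side lid_lug 0.73 378 367 [0.259 0.34  0.008]
side lid_lug 0.72 393 205 [ 0.183 -0.268  0.006]
side lid_lug 0.57 286 233 [ 0.509 -0.067  0.007]
side mill 0.7 310 209 [ 0.45  -0.193  0.015]
side mill 0.66 216 323 [0.58  0.363 0.111]
side hopper_rim 0.55 207 259 [0.646 0.211 0.133]
side switch_tip 0.65 269 297 [0.48  0.33  0.164]
side spice_jar 0.61 204 212 [ 0.78  -0.118  0.021]
side spice_jar 0.23 311 209 [ 0.446 -0.191  0.016]
side till_box 0.62 235 181 [ 0.74  -0.345  0.007]
```

```bash
python3 -c "
import cv2
a=cv2.imread('pics/scene0.png');b=cv2.imread('pics/side0.png')
cv2.imwrite('pics/both0.png',cv2.resize(cv2.vconcat([a,b]),None,fx=.71,fy=.71))"
```

```text
(no output)
```

View pics/scene0.png

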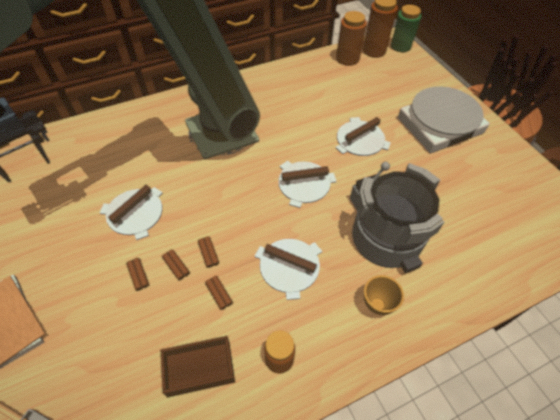

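View pics/side0.png

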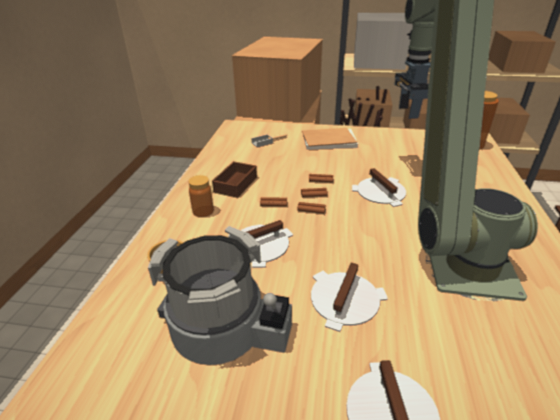

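The scene view shows four white lids with dark bars at (361,130), (305,175), (130,205) and (290,260), all lid look-alikes. It shows four quills at (137,273), (176,264), (208,251) and (218,292). The till box, at (197,366), is also brown. By distance from the base the lids are 0.48, 0.37, 0.41 and 0.58 m away, so the one meant is at (290,260), world (0.58,-0.01).

```bash
cat > seg.py <<'E'
from h import *
def blobs(W,p,zlo,zhi,vmax=130,amin=30):
    z=W[...,2]; m=(z>zlo)&(z<zhi)&(p.max(-1)<vmax)
    m=m.astype(np.uint8); n,l,st,c=cv2.connectedComponentsWithStats(m)
    out=[]
    for i in range(1,n):
        if st[i,4]<amin: continue
        q=W[l==i][:,:2].astype(np.float32); (cx,cy),(a,b),ang=cv2.minAreaRect(q)
        if a<b: a,b,ang=b,a,ang+90
        out.append((c[i].round().tolist(),round(cx,3),round(cy,3),round(a,3),round(b,3),round(ang%180)))
    return out
E
python3 - <<'E'
from seg import *
for c in('scene','side'):
    W=np.load(c+'0.npy');p=cv2.imread(f'pics/{c}0.png')
    print(c,'quills');[print(b) for b in blobs(W,p,.008,.03)]
    print('bars');[print(b) for b in blobs(W,p,.042,.062,100)]
# mill from z slices
Wa=np.concatenate([np.load(c+'0.npy').reshape(-1,3) for c in('scene','side')])
near=np.hypot(Wa[:,0]-.63,Wa[:,1]-.26)<.25
for lo,hi in((.03,.06),(.185,.197),(.20,.213)):
    q=Wa[near&(Wa[:,2]>lo)&(Wa[:,2]<hi)]
    f=lambda x:np.sort(np.abs(np.hypot(q[:,0]-x[0],q[:,1]-x[1])-x[2]))
    from scipy.optimize import least_squares
    r=least_squares(lambda x:np.hypot(q[:,0]-x[0],q[:,1]-x[1])-x[2],[.63,.25,.09],loss='cauchy',f_scale=.004)
    print(lo,len(q),r.x.round(4))
q=Wa[near&(Wa[:,2]>.206)&(Wa[:,2]<.216)]
cx,cy=r.x[:2]
for c in('scene','side'):
  q=np.load(c+'0.npy').reshape(-1,3);rr=np.hypot(q[:,0]-cx,q[:,1]-cy);q=q[(q[:,2]>.2)&(q[:,2]<.22)&(rr<.12)]
  a=np.degrees(np.arctan2(q[:,1]-cy,q[:,0]-cx));h=np.histogram(a,36,(-180,180))[0];print(c,[(int(-180+10*i),int(n)) for i,n in enumerate(h) if n])
E
```

```text
scene quills
([244.0, 8.0], -0.677, 0.398, 0.368, 0.04, 93)
([77.0, 48.0], -0.686, -0.358, 0.623, 0.048, 90)
([400.0, 47.0], -0.14, 0.848, 0.085, 0.041, 40)
([374.0, 52.0], -0.158, 0.726, 0.096, 0.042, 40)
([544.0, 49.0], 0.125, 1.389, 0.022, 0.018, 18)
([498.0, 57.0], 0.091, 1.169, 0.021, 0.019, 37)
([347.0, 60.0], -0.156, 0.596, 0.095, 0.045, 43)
([553.0, 62.0], 0.208, 1.353, 0.081, 0.023, 134)
([434.0, 136.0], 0.357, 0.665, 0.293, 0.146, 49)
([214.0, 140.0], 0.001, -0.004, 0.21, 0.196, 0)
([354.0, 201.0], 0.472, 0.254, 0.055, 0.004, 176)
([376.0, 257.0], 0.653, 0.218, 0.212, 0.057, 21)
([208.0, 254.0], 0.448, -0.211, 0.089, 0.034, 2)
([176.0, 267.0], 0.449, -0.304, 0.087, 0.034, 17)
([139.0, 275.0], 0.433, -0.397, 0.088, 0.035, 173)
([219.0, 295.0], 0.577, -0.224, 0.087, 0.034, 7)
([21.0, 290.0], 0.345, -0.692, 0.072, 0.003, 12)
([390.0, 301.0], 0.788, 0.17, 0.046, 0.014, 150)
([20.0, 353.0], 0.519, -0.704, 0.11, 0.011, 107)
([187.0, 356.0], 0.728, -0.332, 0.144, 0.079, 77)
([277.0, 369.0], 0.817, -0.166, 0.058, 0.016, 54)
([188.0, 373.0], 0.735, -0.359, 0.023, 0.019, 154)
([200.0
[... 2174 characters left out ...]
107)
([232.0, 342.0], 0.56, 0.347, 0.254, 0.059, 16)
([388.0, 386.0], 0.25, 0.411, 0.107, 0.013, 96)
([401.0, 403.0], 0.231, 0.428, 0.072, 0.006, 100)
0.03 2360 [0.614  0.2844 0.1035]
0.185 2716 [0.6131 0.2854 0.0804]
0.2 1900 [0.6127 0.2865 0.0984]
scene [(-150, 28), (-140, 39), (-130, 44), (-120, 43), (-110, 47), (-100, 17), (-40, 3), (-30, 50), (-20, 48), (-10, 54), (0, 54), (10, 54), (20, 2), (80, 1), (90, 34), (100, 38), (110, 40), (120, 41), (130, 42), (140, 9)]
side [(-150, 56), (-140, 61), (-130, 56), (-120, 65), (-110, 57), (-100, 15), (-40, 1), (-30, 58), (-20, 61), (-10, 65), (0, 60), (10, 77), (20, 14), (80, 1), (90, 98), (100, 107), (110, 107), (120, 114), (130, 120), (140, 19)]
```

```bash
python3 -m jog '[1,4,3,2,0,0,-3, 1,8,6,4,0,0,-6, 1,33,26.8,8.7,0,0,-14, 1,33,26.8,8.7,0,0,-14, 1,33,26.8,8.7,0,0,-14, 1,33,26.8,8.7,0,0,-14, 1,33,26.8,8.7,0,0,-14, 1,33,26.8,8.7,0,0,-14, 1,33,26.8,8.7,0,0,-14, 1,33,26.8,8.7,0,0,-14, 1,33,26.8,8.7,0,0,-14, 1,33,26.8,8.7,0,0,-14, 1,33,26.8,8.7,0,0,-14, 1,33,26.8,8.7,0,0,-14, 1,33,26.8,8.7,0,0,-14]' 22
python3 - <<'E'
from seg import *
for c in('scene','wrist'):
    s,p,d=snap(c,c+'1');W=cloud(c,s,d)
    for b in blobs(W,p,.008,.03): 
        if 0.2<b[1]<.72 and -.6<b[2]<.6 and .02<b[4]<.05 and b[3]<.11: print(c,b)
E
```

```text
clock: 2.25
tool_pos: [0.4688, -0.2905, 0.3007]
eef_rot: [3.141, 0.001, -0.0]
force: [0.0, -0.3, 0.1]
gripper_width: 0.0913
scene ([209.0, 255.0], 0.45, -0.214, 0.088, 0.03, 6)
scene ([173.0, 262.0], 0.446, -0.301, 0.092, 0.036, 15)
scene ([139.0, 272.0], 0.431, -0.401, 0.091, 0.032, 179)
scene ([221.0, 297.0], 0.578, -0.23, 0.087, 0.032, 16)
wrist ([230.0, 98.0], 0.572, -0.224, 0.089, 0.038, 7)
wrist ([286.0, 188.0], 0.447, -0.302, 0.089, 0.039, 13)
wrist ([221.0, 185.0], 0.447, -0.208, 0.089, 0.038, 178)
wrist ([352.0, 199.0], 0.431, -0.402, 0.09, 0.037, 2)
```

View pics/wrist1.png

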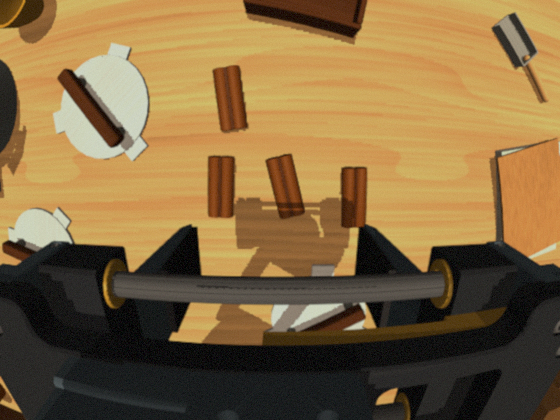

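The wrist view confirms four quills at (230,98), (221,186), (285,186) and (353,197). Lid 3, with a diagonal bar, is at (103,105).

```bash
python3 -m jog '[0.8,10.3,6.65,-24,0,0,7, 0.8,10.3,6.65,-24,0,0,7, 0.8,10.3,6.65,-24,0,0,7, 0.8,10.3,6.65,-24,0,0,7, 0.8,10.3,6.65,-24,0,0,7, 0.8,10.3,6.65,-24,0,0,7, 0.8,10.3,6.65,-24,0,0,7, 0.8,10.3,6.65,-27,0,0,7, 0.8,10.3,6.65,-29.6,0,0,7, 0.8,10.3,6.65,-29.6,0,0,7, 0,10.3,6.65,-29.6,0,0,7, 0,10.3,6.65,-29.6,0,0,7, 0,10.3,6.65,-29.6,0,0,7, 0,10.3,6.65,-29.6,0,0,7, 0,10.3,6.65,-29.6,0,0,7, 0,10.3,6.65,-29.6,0,0,7, 0,10.3,6.65,-27,0,0,7, 0,10.3,6.65,-24,0,0,7, 0,10.3,6.65,-20,0,0,7, 0,10.3,6.65,-20,0,0,7]' 22
```

```text
clock: 4.02
tool_pos: [0.5774, -0.225, 0.1088]
eef_rot: [3.134, -0.013, 0.124]
force: [1.5, -0.2, 0.8]
gripper_width: 0.0385
```

```bash
python3 -m jog '[0,0,2,5,0,0,-3, 0,0,5,10,0,0,-7, 0,0,9,15,0,0,-7, 0,4.15,53.3,15,0,0,-7, 0,4.15,53.3,15,0,0,-7, 0,4.15,53.3,15,0,0,-7, 0,4.15,53.3,15,0,0,-7, 0,4.15,53.3,15,0,0,-7, 0,4.15,53.3,15,0,0,-7, 0,4.15,53.3,15,0,0,-7, 0,4.15,53.3,15,0,0,-7, 0,4.15,53.3,15,0,0,-7, 0,4.15,53.3,15,0,0,-7, 0,4.15,53.3,15,0,0,-7, 0,4.15,53.3,15,0,0,-7, 0,4.15,53.3,15,0,0,-7, 0,4.15,53.3,15,0,0,-7, 0,4.15,53.3,15,0,0,-7, 0,4.15,53.3,15,0,0,-7, 0,4.15,53.3,15,0,0,-7]'
python3 - <<'E'
from seg import *
s,p,d=snap('wrist','wrist2')
E
```

```text
clock: 5.68
tool_pos: [0.6145, 0.3083, 0.2512]
eef_rot: [3.141, -0.0, -0.0]
force: [-0.5, -0.7, -0.5]
gripper_width: 0.0383
```

View pics/wrist2.png

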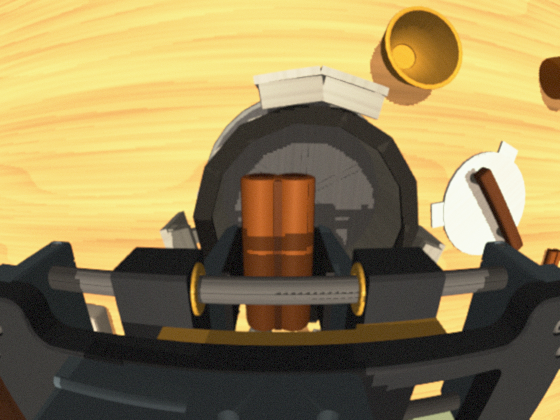

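The quill is held at (280,250) over the hopper, and its left half is clear of the wall.

```bash
python3 -m jog '[0,0,0,-4,0,0,0, 0,0,0,-8,0,0,0, 0,0,0,-10.5,0,0,0, 0,0,0,-10.5,0,0,0, 0.62,0,0,-10.5,0,0,0, 0.62,0,0,-10.5,0,0,0, 0.62,0,0,-10.5,0,0,0, 0.62,0,0,-8,0,0,0, 0.62,0,0,-4,0,0,0, 0.62,0,0,0,0,0,0, 0.62,0,-3,2,0,0,0]'
python3 - <<'E'
from seg import *
for c in('scene','wrist'):
    s,p,d=snap(c,c+'3');W=cloud(c,s,d)
    if c=='scene':
        for b in blobs(W,p,.008,.03): 
            if 0.2<b[1]<.72 and -.6<b[2]<.6 and .02<b[4]<.05 and b[3]<.11: print(c,b)
    else:
        q=W.reshape(-1,3);q=q[(q[:,2]>.189)&(q[:,2]<.197)&(np.hypot(q[:,0]-.6135,q[:,1]-.285)<.1)]
        from scipy.optimize import least_squares
        r=least_squares(lambda x:np.hypot(q[:,0]-x[0],q[:,1]-x[1])-x[2],[.6135,.285,.08],loss='cauchy',f_scale=.003);print(len(q),r.x)
        for b in blobs(W,p,.105,.14):print(b)
E
```

```text
clock: 6.65
tool_pos: [0.6162, 0.2847, 0.2787]
eef_rot: [-3.134, -0.011, 0.006]
force: [-0.1, -0.1, 0.3]
gripper_width: 0.0568
scene ([209.0, 255.0], 0.452, -0.214, 0.087, 0.031, 6)
scene ([178.0, 268.0], 0.451, -0.307, 0.087, 0.032, 22)
scene ([139.0, 276.0], 0.434, -0.396, 0.087, 0.032, 173)
scene ([182.0, 366.0], 0.713, -0.372, 0.029, 0.023, 122)
6317 [0.61303768 0.28407219 0.07997235]
([558.0, 71.0], 0.797, -0.119, 0.027, 0.005, 171)
([249.0, 204.0], 0.616, 0.31, 0.09, 0.039, 180)
([199.0, 200.0], 0.616, 0.359, 0.085, 0.012, 177)
([344.0, 202.0], 0.611, 0.207, 0.065, 0.008, 178)
([279.0, 261.0], 0.544, 0.274, 0.115, 0.025, 98)
([253.0, 308.0], 0.474, 0.303, 0.036, 0.011, 55)
```

View pics/wrist3.png

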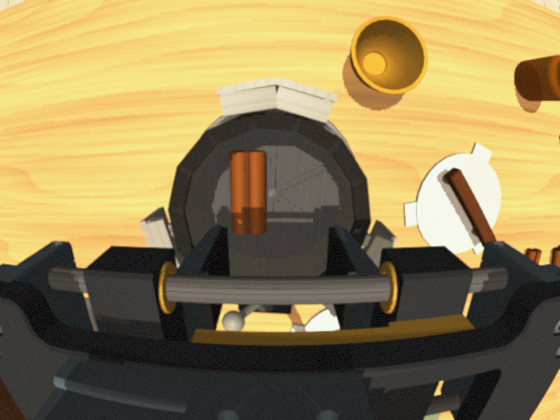

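The first quill lies flat in the hopper at (248,192), clear on the left side.

```bash
python3 -m jog '[0.8,-16.6,-48.7,0,0,0,-2, 0.8,-16.6,-48.7,0,0,0,-2, 0.8,-16.6,-48.7,0,0,0,-2, 0.8,-16.6,-48.7,0,0,0,-2, 0.8,-16.6,-48.7,-21,0,0,-2, 0.8,-16.6,-48.7,-21,0,0,-2, 0.8,-16.6,-48.7,-21,0,0,-2, 0.8,-16.6,-48.7,-21,0,0,-2, 0.8,-16.6,-48.7,-21,0,0,-2, 0.8,-16.6,-48.7,-21,0,0,-2, 0.8,-16.6,-48.7,-21,0,0,-2, 0.8,-16.6,-48.7,-21,0,0,-2, 0.8,-16.6,-48.7,-21,0,0,-2, 0.8,-16.6,-48.7,-21,0,0,-2, 0.8,-16.6,-48.7,-21,0,0,-2, 0.8,-16.6,-48.7,-24,0,0,-2, 0.8,-16.6,-48.7,-26.6,0,0,-2, 0.8,-16.6,-48.7,-26.6,0,0,-2, 0,-16.6,-48.7,-26.6,0,0,-2, 0,-16.6,-48.7,-26.6,0,0,-2]' 22
```

```text
clock: 8.42
tool_pos: [0.4499, -0.2073, 0.0065]
eef_rot: [3.14, -0.003, -0.033]
force: [0.1, -0.1, 0.7]
gripper_width: 0.0627
```

```bash
python3 -m jog '[0,0,0,0,0,0,0, 0,0,0,0,0,0,0, 0,0,0,0,0,0,0, 0,0,0,3,0,0,0, 0,0,0,7,0,0,2, 0,2,4,10,0,0,2, 0,4,10,13,0,0,2, 0,16.6,46.7,24.5,0,0,2, 0,16.6,46.7,24.5,0,0,2, 0,16.6,46.7,24.5,0,0,2, 0,16.6,46.7,24.5,0,0,2, 0,8,24,24.5,0,0,2, 0,16.6,46.7,24.5,0,0,2, 0,16.6,46.7,24.5,0,0,2, 0,16.6,46.7,24.5,0,0,2, 0,16.6,46.7,24.5,0,0,2, 0,16.6,46.7,24.5,0,0,2, 0,16.6,46.7,24.5,0,0,2, 0,16.6,46.7,24.5,0,0,2, 0,16.6,46.7,24.5,0,0,2]' 22
```

```text
clock: 10.08
tool_pos: [0.6147, 0.2625, 0.25]
eef_rot: [-3.141, -0.001, 0.005]
force: [-0.6, 0.1, -0.3]
gripper_width: 0.0003
```

The jaws are shut empty, so the quill was not held. Looking for it.

```bash
python3 - <<'E'
from seg import *
ps=[]
for c in('scene','wrist'):
    s,p,d=snap(c,c+'4');W=cloud(c,s,d);ps.append(p)
    for b in blobs(W,p,.006,.035): 
        if 0.2<b[1]<.9 and -.6<b[2]<.6 and b[3]<.11: print(c,b)
cv2.imwrite('pics/s4.png',cv2.cvtColor(cv2.resize(cv2.hconcat(ps),None,fx=.71,fy=.71),cv2.COLOR_RGB2BGR))
E
```

```text
scene ([319.0, 177.0], 0.338, 0.194, 0.051, 0.02, 74)
scene ([354.0, 201.0], 0.473, 0.254, 0.054, 0.004, 176)
scene ([120.0, 220.0], 0.238, -0.403, 0.047, 0.025, 112)
scene ([209.0, 256.0], 0.453, -0.201, 0.086, 0.031, 168)
scene ([178.0, 268.0], 0.449, -0.295, 0.087, 0.03, 4)
scene ([275.0, 257.0], 0.547, -0.044, 0.054, 0.013, 40)
scene ([140.0, 278.0], 0.435, -0.396, 0.084, 0.033, 173)
scene ([391.0, 301.0], 0.791, 0.17, 0.041, 0.013, 149)
scene ([277.0, 369.0], 0.814, -0.165, 0.064, 0.02, 51)
wrist ([367.0, 28.0], 0.804, 0.15, 0.056, 0.015, 112)
wrist ([530.0, 74.0], 0.785, -0.129, 0.07, 0.032, 24)
wrist ([446.0, 179.0], 0.617, 0.026, 0.031, 0.01, 43)
wrist ([536.0, 256.0], 0.486, -0.204, 0.029, 0.021, 67)
wrist ([558.0, 259.0], 0.472, -0.276, 0.028, 0.004, 11)
```

View pics/s4.png

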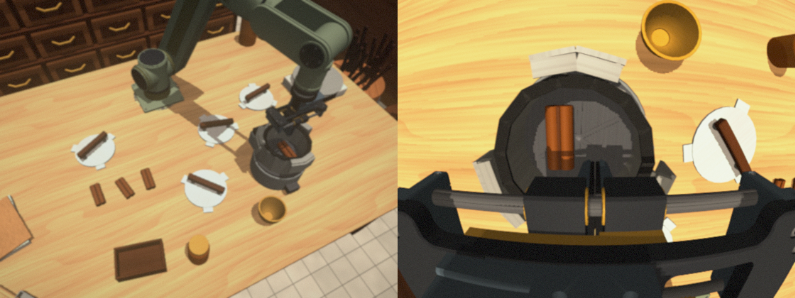

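```bash
python3 -m jog '[0.8,-16.6,-46.7,0,0,0,-2, 0.8,-16.6,-46.7,0,0,0,-2, 0.8,-16.6,-46.7,0,0,0,-2, 0.8,-16.6,-46.7,0,0,0,-2, 0.8,-16.6,-46.7,-10,0,0,-2, 0.8,-16.6,-46.7,-10,0,0,-2, 0.8,-16.6,-46.7,-10,0,0,-2, 0.8,-16.6,-46.7,-10,0,0,-2, 0.8,-16.6,-46.7,-10,0,0,-2, 0.8,-16.6,-46.7,-10,0,0,-2, 0.8,-16.6,-46.7,-10,0,0,-2, 0.8,-16.6,-46.7,-10,0,0,-2, 0.8,-16.6,-46.7,-10,0,0,-2, 0.8,-16.6,-46.7,-10,0,0,-2, 0.8,-16.6,-46.7,-10,0,0,-2]' 24
cat > wq.py <<'E'
from seg import *
s,p,d=snap('wrist','last');W=cloud('wrist',s,d);print(s['tool_pos'],s['eef_rot'][2])
for b in blobs(W,p,.006,.035): 
    if b[3]<.11 and b[4]>.02: print(b)
E
python3 wq.py
```

```text
clock: 11.43
tool_pos: [0.4472, -0.2077, 0.1502]
eef_rot: [-3.141, 0.0, -0.037]
force: [0.2, 0.3, 0.2]
gripper_width: 0.0731
[ 0.44718395 -0.20772095  0.15024645] -0.03681494660194673
([368.0, 196.0], 0.446, -0.3, 0.09, 0.037, 14)
([277.0, 203.0], 0.446, -0.207, 0.09, 0.039, 177)
([451.0, 202.0], 0.431, -0.4, 0.091, 0.035, 0)
```

Exactly underneath. Down, close longer, lift.

```bash
python3 -m jog '[0.8,0,0,-4,0,0,0, 0.8,0,0,-8,0,0,0, 0.8,0,0,-12,0,0,0, 0.8,0,0,-14.6,0,0,0, 0.8,0,0,-14.6,0,0,0, 0,0,0,-14.6,0,0,0, 0,0,0,-14.6,0,0,0, 0,0,0,-14.6,0,0,0, 0,0,0,-14.6,0,0,0, 0,0,0,-14.6,0,0,0, 0,0,0,-14.6,0,0,0, 0,0,0,-14.6,0,0,0, 0,0,0,-14.6,0,0,0, 0,0,0,-13,0,0,0, 0,0,0,-9,0,0,0, 0,0,0,-5,0,0,0, 0,0,0,0,0,0,0, 0,0,0,0,0,0,0]' 24
```

```text
clock: 12.98
tool_pos: [0.4518, -0.2091, 0.1564]
eef_rot: [3.136, -0.011, -0.034]
force: [1.3, -0.7, 0.1]
gripper_width: 0.0383
```

```bash
python3 -m jog '[0,2,3,3,0,0,2, 0,4,6,6,0,0,2, 0,6,9,10,0,0,2, 0,16.6,46.7,10,0,0,2, 0,16.6,46.7,10,0,0,2, 0,16.6,46.7,10,0,0,2, 0,16.6,46.7,10,0,0,2, 0,16.6,46.7,10,0,0,2, 0,16.6,46.7,10,0,0,2, 0,16.6,46.7,10,0,0,2, 0,16.6,46.7,10,0,0,2, 0,16.6,46.7,10,0,0,2, 0,16.6,46.7,10,0,0,2, 0,16.6,46.7,10,0,0,2, 0,16.6,46.7,10,0,0,2, 0,16.6,46.7,10,0,0,2]'
python3 -m jog '[0,0,0,-4,0,0,0, 0,0,0,-8,0,0,0, 0,0,0,-10.5,0,0,0, 0,0,0,-10.5,0,0,0, 0.62,0,0,-10.5,0,0,0, 0.62,0,0,-10.5,0,0,0, 0.62,0,0,-10.5,0,0,0, 0.62,0,0,-8,0,0,0, 0.62,0,0,-4,0,0,0, 0.62,0,0,0,0,0,0]'
```

```text
clock: 14.32
tool_pos: [0.614, 0.259, 0.249]
eef_rot: [3.14, 0.002, 0.001]
force: [-0.4, 0.5, -0.4]
gripper_width: 0.0385
clock: 15.15
tool_pos: [0.6143, 0.2595, 0.2525]
eef_rot: [-3.141, -0.001, 0.001]
force: [1.0, -0.0, 0.0]
gripper_width: 0.0565
```

```bash
python3 -m jog '[0.8,-16.6,-56,0,0,0,7, 0.8,-16.6,-56,0,0,0,7, 0.8,-16.6,-56,0,0,0,7, 0.8,-16.6,-56,0,0,0,7, 0.8,-16.6,-56,-10,0,0,14, 0.8,-16.6,-56,-10,0,0,14, 0.8,-16.6,-56,-10,0,0,14, 0.8,-16.6,-56,-10,0,0,14, 0.8,-16.6,-56,-10,0,0,14, 0.8,-16.6,-56,-10,0,0,14, 0.8,-16.6,-56,-10,0,0,14, 0.8,-16.6,-56,-10,0,0,14, 0.8,-16.6,-56,-10,0,0,14, 0.8,-16.6,-56,-10,0,0,14, 0.8,-16.6,-56,-10,0,0,14, 0.8,-16.6,-56,-10,0,0,14, 0.8,-16.6,-56,-10,0,0,14]' 24
python3 wq.py
```

```text
clock: 16.57
tool_pos: [0.4489, -0.3008, 0.1514]
eef_rot: [3.14, -0.002, 0.244]
force: [1.5, 0.3, 0.6]
gripper_width: 0.0728
[ 0.44892183 -0.30082755  0.1513738 ] 0.24385710078092426
([277.0, 203.0], 0.446, -0.301, 0.09, 0.039, 14)
([373.0, 215.0], 0.448, -0.401, 0.056, 0.037, 1)
([545.0, 238.0], 0.484, -0.662, 0.072, 0.035, 171)
```

```bash
python3 -m jog '[0.8,0,0,-4,0,0,0, 0.8,0,0,-8,0,0,0, 0.8,0,0,-12,0,0,0, 0.8,0,0,-14.6,0,0,0, 0.8,0,0,-14.6,0,0,0, 0,0,0,-14.6,0,0,0, 0,0,0,-14.6,0,0,0, 0,0,0,-14.6,0,0,0, 0,0,0,-14.6,0,0,0, 0,0,0,-14.6,0,0,0, 0,0,0,-14.6,0,0,0, 0,0,0,-14.6,0,0,0, 0,0,0,-14.6,0,0,0, 0,0,0,-13,0,0,0, 0,0,0,-9,0,0,0, 0,0,0,-5,0,0,0, 0,0,0,0,0,0,0, 0,0,0,0,0,0,0]' 24
```

```text
clock: 18.12
tool_pos: [0.4514, -0.3025, 0.1566]
eef_rot: [3.132, -0.008, 0.246]
force: [0.7, -0.6, 0.2]
gripper_width: 0.0384
```

```bash
python3 -m jog '[0,2,3,3,0,0,-5, 0,4,6,6,0,0,-10, 0,6,9,10,0,0,-14, 0,16.6,61.1,10,0,0,-14, 0,16.6,61.1,10,0,0,-14, 0,16.6,61.1,10,0,0,-14, 0,16.6,61.1,10,0,0,-14, 0,16.6,61.1,10,0,0,-14, 0,16.6,61.1,10,0,0,-14, 0,16.6,61.1,10,0,0,-14, 0,16.6,61.1,10,0,0,-14, 0,16.6,61.1,10,0,0,-14, 0,16.6,61.1,10,0,0,-14, 0,16.6,61.1,10,0,0,-14, 0,16.6,61.1,10,0,0,-14, 0,16.6,61.1,10,0,0,-14, 0,16.6,61.1,10,0,0,-14, 0,16.6,61.1,10,0,0,-14, 0,16.6,61.1,10,0,0,-14]'
python3 - <<'E'
from h import *
s,p,d=snap('wrist','hop');
E
```

```text
clock: 19.7
tool_pos: [0.6141, 0.3102, 0.2488]
eef_rot: [3.14, 0.002, 0.002]
force: [0.2, -0.8, -0.7]
gripper_width: 0.0382
```

View pics/hop.png

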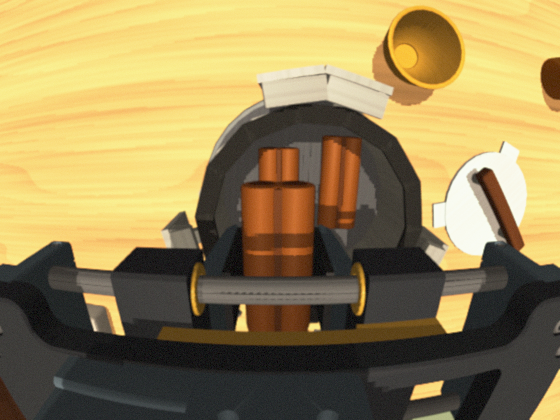

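Two quills lie flat in the hopper at (280,165) and (340,182), and the third is held above the left one.

```bash
python3 -m jog '[0,0,0,-4,0,0,0, 0,0,0,-8,0,0,0, 0,0,0,-10.5,0,0,0, 0,0,0,-10.5,0,0,0, 0.62,0,0,-10.5,0,0,0, 0.62,0,0,-10.5,0,0,0, 0.62,0,0,-10.5,0,0,0, 0.62,0,0,-8,0,0,0, 0.62,0,0,-4,0,0,0, 0.62,0,0,0,0,0,0]'
python3 -m jog '[0.8,-18.2,-71.1,0,0,0,0, 0.8,-18.2,-71.1,0,0,0,0, 0.8,-18.2,-71.1,0,0,0,0, 0.8,-18.2,-71.1,0,0,0,0, 0.8,-18.2,-71.1,0,0,0,0, 0.8,-18.2,-71.1,-10,0,0,0, 0.8,-18.2,-71.1,-10,0,0,0, 0.8,-18.2,-71.1,-10,0,0,0, 0.8,-18.2,-71.1,-10,0,0,0, 0.8,-18.2,-71.1,-10,0,0,0, 0.8,-18.2,-71.1,-10,0,0,0, 0.8,-18.2,-71.1,-10,0,0,0, 0.8,-18.2,-71.1,-10,0,0,0, 0.8,-18.2,-71.1,-10,0,0,0, 0.8,-18.2,-71.1,-10,0,0,0, 0.8,-18.2,-71.1,-10,0,0,0, 0.8,-18.2,-71.1,-10,0,0,0, 0.8,-18.2,-71.1,-10,0,0,0, 0.8,-18.2,-71.1,-10,0,0,0, 0.8,-18.2,-71.1,-10,0,0,0]' 24
python3 wq.py
```

```text
clock: 20.58
tool_pos: [0.6143, 0.3105, 0.2525]
eef_rot: [-3.141, -0.001, 0.001]
force: [1.4, 0.6, -0.2]
gripper_width: 0.0564
clock: 22.25
tool_pos: [0.4323, -0.4023, 0.1514]
eef_rot: [3.14, -0.002, -0.002]
force: [-0.2, 0.1, 0.1]
gripper_width: 0.073
[ 0.43227605 -0.40230708  0.15139399] -0.001945968331814818
([537.0, 19.0], 0.654, -0.733, 0.097, 0.027, 55)
([279.0, 201.0], 0.43, -0.404, 0.09, 0.039, 2)
```

```bash
python3 -m jog '[0.8,0,0,-4,0,0,0, 0.8,0,0,-8,0,0,0, 0.8,0,0,-12,0,0,0, 0.8,0,0,-14.6,0,0,0, 0.8,0,0,-14.6,0,0,0, 0,0,0,-14.6,0,0,0, 0,0,0,-14.6,0,0,0, 0,0,0,-14.6,0,0,0, 0,0,0,-14.6,0,0,0, 0,0,0,-14.6,0,0,0, 0,0,0,-14.6,0,0,0, 0,0,0,-14.6,0,0,0, 0,0,0,-14.6,0,0,0, 0,0,0,-13,0,0,0, 0,0,0,-9,0,0,0, 0,0,0,-5,0,0,0, 0,0,0,0,0,0,0, 0,0,0,4,0,0,0, 0,0,0,8,0,0,0, 0,0,0,10,0,0,0]' 24
```

```text
clock: 23.97
tool_pos: [0.4331, -0.401, 0.2548]
eef_rot: [3.137, -0.004, 0.001]
force: [0.5, -1.0, -0.1]
gripper_width: 0.0385
```

```bash
python3 -m jog '[0,18.2,66,0,0,0,0, 0,18.2,66,0,0,0,0, 0,18.2,66,0,0,0,0, 0,18.2,66,0,0,0,0, 0,18.2,66,0,0,0,0, 0,18.2,66,0,0,0,0, 0,18.2,66,0,0,0,0, 0,18.2,66,0,0,0,0, 0,18.2,66,0,0,0,0, 0,18.2,66,0,0,0,0, 0,18.2,66,0,0,0,0, 0,18.2,66,0,0,0,0, 0,18.2,66,0,0,0,0, 0,18.2,66,0,0,0,0, 0,18.2,66,0,0,0,0, 0,18.2,66,0,0,0,0, 0,18.2,66,0,0,0,0, 0,18.2,66,0,0,0,0, 0,18.2,66,0,0,0,0, 0,18.2,66,0,0,0,0]'
python3 -m jog '[0,0,0,-4,0,0,0, 0,0,0,-8,0,0,0, 0,0,0,-10.5,0,0,0, 0,0,0,-10.5,0,0,0, 0.62,0,0,-10.5,0,0,0, 0.62,0,0,-10.5,0,0,0, 0.62,0,0,-10.5,0,0,0, 0.62,0,0,-8,0,0,0, 0.62,0,0,-4,0,0,0, 0.62,0,0,4,0,0,0, 0.62,0,0,6,0,0,0, 0.62,0,0,6,0,0,0]'
python3 - <<'E'
from seg import *
s,p,d=snap('wrist','hop2');W=cloud('wrist',s,d)
for b in blobs(W,p,.105,.18): 
    if b[4]>.02:print(b)
s,p,d=snap('scene','scene5');W=cloud('scene',s,d)
for b in blobs(W,p,.006,.035): 
    if 0<b[1]<.9 and -.7<b[2]<.7 and .02<b[4]<.05: print(b)
E
```

```text
clock: 25.63
tool_pos: [0.614, 0.2588, 0.2494]
eef_rot: [3.14, 0.001, 0.001]
force: [-0.7, -1.0, -0.4]
gripper_width: 0.0382
clock: 26.63
tool_pos: [0.6164, 0.2604, 0.32]
eef_rot: [-3.136, -0.014, 0.001]
force: [-0.7, 0.3, 1.0]
gripper_width: 0.0565
([541.0, 76.0], 0.787, -0.13, 0.06, 0.025, 24)
([284.0, 187.0], 0.62, 0.254, 0.105, 0.048, 179)
([193.0, 202.0], 0.617, 0.353, 0.111, 0.023, 177)
([239.0, 197.0], 0.614, 0.309, 0.096, 0.039, 0)
([279.0, 246.0], 0.566, 0.251, 0.146, 0.048, 124)
([288.0, 182.0], 0.313, 0.108, 0.035, 0.023, 72)
```

View pics/hop2.png

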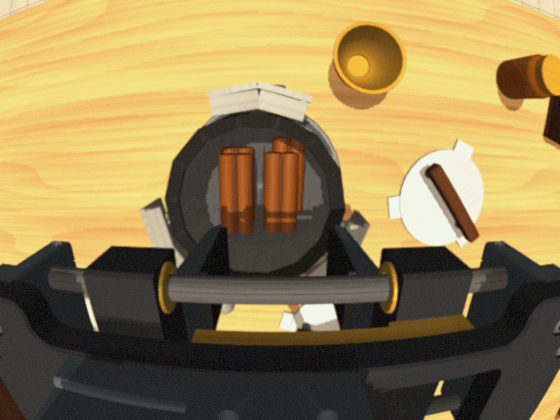

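View pics/scene5.png

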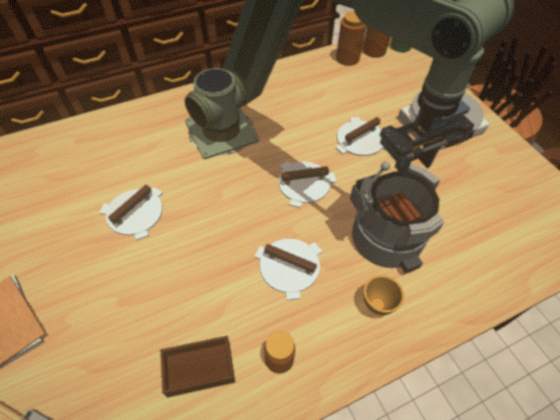

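All four quills are in. Small brown specks beside the mill at (281,87) and (345,212) need checking, in case a quill is hidden there.

```bash
python3 - <<'E'
from seg import *
s,p,d=snap('wrist','w6');W=cloud('wrist',s,d)
for u,v in((281,87),(283,85),(345,212),(347,208),(350,215),(295,308)): print(u,v,p[v,u],W[v,u].round(3))
a=cv2.cvtColor(p,cv2.COLOR_RGB2BGR)
cv2.imwrite('pics/w6c.png',cv2.resize(a[60:340,130:400],(780,600),interpolation=cv2.INTER_CUBIC)[:600])
E
```

```text
281 87 [183 173 149] [0.721 0.258 0.201]
283 85 [189 156  98] [0.74  0.255 0.05 ]
345 212 [138  95  53] [0.551 0.155 0.002]
347 208 [177 123  71] [0.557 0.152 0.001]
350 215 [161 115  68] [ 0.546  0.146 -0.   ]
295 308 [190 133  77] [ 0.374  0.231 -0.   ]
```

View pics/w6c.png

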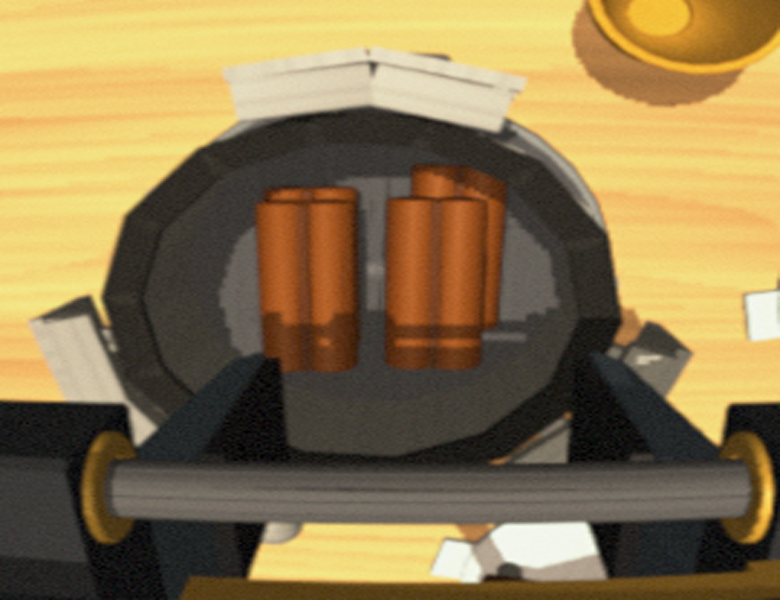

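Those specks are only shadows on the counter (z≈0), so there are just four quills and all lie in the hopper. Next is the lid.

```bash
python3 -m jog '[1,-11.3,-26.9,-3,0,0,0, 1,-11.3,-26.9,-3,0,0,0, 1,-11.3,-26.9,-3,0,0,0, 1,-11.3,-26.9,-3,0,0,0, 1,-11.3,-26.9,-3,0,0,0, 1,-11.3,-26.9,-3,0,0,0, 1,-11.3,-26.9,-3,0,0,0, 1,-11.3,-26.9,-3,0,0,0, 1,-11.3,-26.9,-3,0,0,0, 1,-11.3,-26.9,-3,0,0,0]'
python3 - <<'E'
from seg import *
s,p,d=snap('wrist','lid');W=cloud('wrist',s,d);print(s['tool_pos'])
print([b for b in blobs(W,p,.042,.062,100,60)])
rr=np.hypot(W[...,0]-.58,W[...,1]+.01)
m=(rr<.14)&(W[...,2]>-.01)&(W[...,2]<.02)
hsv=cv2.cvtColor(p,cv2.COLOR_RGB2HSV); w=m&(hsv[...,1]<60)
q=W[w][:,:2]
# disc fit: boundary
from scipy.optimize import least_squares
z=W[...,2]; b=W[(rr<.12)&(z>.045)&(z<.062)&(p.max(-1)<110)][:,:2]
c=np.array(cv2.minAreaRect(b.astype(np.float32))[0]);print('bar c',c,len(b))
(cx,cy),r=cv2.minEnclosingCircle(q.astype(np.float32));print('all white minEnclosing (lug tips r101)',cx,cy,r)
for C in(c,(cx,cy)):
    e=q-C;R_=np.hypot(*e.T);a=np.degrees(np.arctan2(e[:,1],e[:,0]))[(R_>.089)]
    print(np.histogram(a,36,(-180,180))[0]); 
    k=np.exp(1j*np.radians(a)*3).mean();print('lug angle mod120',np.degrees(np.angle(k))/3,abs(k))
E
```

```text
clock: 27.62
tool_pos: [0.5013, -0.0091, 0.2797]
eef_rot: [-3.141, 0.0, 0.001]
force: [-0.4, -0.1, -0.5]
gripper_width: 0.0915
[ 0.50129918 -0.00907268  0.27968984]
[([163.0, 3.0], 0.736, 0.143, 0.037, 0.007, 89), ([497.0, 38.0], 0.732, -0.331, 0.158, 0.099, 77), ([79.0, 23.0], 0.734, 0.273, 0.051, 0.023, 70), ([114.0, 132.0], 0.571, 0.214, 0.257, 0.062, 174), ([282.0, 119.0], 0.576, -0.015, 0.147, 0.021, 40), ([202.0, 307.0], 0.315, 0.103, 0.036, 0.015, 77), ([544.0, 410.0], -0.143, -0.782, 0.096, 0.03, 117), ([15.0, 411.0], -0.14, 0.74, 0.077, 0.021, 76)]
bar c [ 0.57600647 -0.01501792] 2050
all white minEnclosing (lug tips r101) 0.5769718289375305 -0.014734456315636635 0.1028519943356514
[  0   0  11 101 101   6   0   0   0   0   0   0   0   0  14 111 111   9
   0   0   0   0   0   0   0   0  17 102 104   5   0   0   0   0   0   0]
lug angle mod120 -20.358111181975246 0.9448608581069791
[  0   0  15 111 109   4   0   0   0   0   0   0   0   0  18 101 104   4
   0   0   0   0   0   0   0   0   7 105 103  10   0   0   0   0   0   0]
lug angle mod120 -20.381431526741974 0.9451832043860613
```

View pics/lid.png

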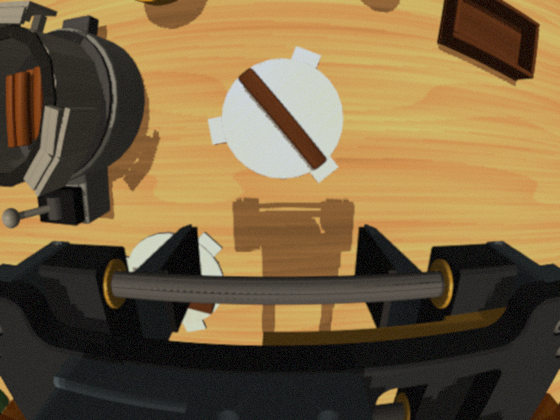

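The lid shows clearly at (283,118), with its bar diagonal and lugs at (306,58), (217,130) and (325,168). This crop confirms it as the farthest one. Lugs sit at −20.4° (mod 120) and the bar at 39.6°.

```bash
python3 -m jog '[1,7.65,-0.45,-18,0,0,39.6, 1,7.65,-0.45,-18,0,0,39.6, 1,7.65,-0.45,-18,0,0,39.6, 1,7.65,-0.45,-18,0,0,39.6, 1,7.65,-0.45,-18,0,0,39.6, 1,7.65,-0.45,-18,0,0,39.6, 1,7.65,-0.45,-18,0,0,39.6, 1,7.65,-0.45,-21,0,0,39.6, 1,7.65,-0.45,-24,0,0,39.6, 1,7.65,-0.45,-25.6,0,0,39.6, 1,7.65,-0.45,-25.6,0,0,39.6, 0,7.65,-0.45,-25.6,0,0,39.6, 0,7.65,-0.45,-25.6,0,0,39.6, 0,7.65,-0.45,-25.6,0,0,39.6, 0,7.65,-0.45,-25.6,0,0,39.6, 0,7.65,-0.45,-25.6,0,0,39.6, 0,7.65,-0.45,-25.6,0,0,39.6, 0,7.65,-0.45,-25.6,0,0,39.6, 0,7.65,-0.45,-25.6,0,0,39.6, 0,7.65,-0.45,-25.6,0,0,39.6]' 50
python3 - <<'E'
from h import *
C=np.array([.613,.2845])
for c in('scene','side'):
    q=np.load(c+'0.npy').reshape(-1,3);e=q[:,:2]-C;r=np.hypot(*e.T);m=(q[:,2]>.206)&(q[:,2]<.216)&(r>.088)&(r<.108)
    a=np.degrees(np.arctan2(e[m,1],e[m,0]));k=np.exp(3j*np.radians(a)).mean()
    print(c,np.degrees(np.angle(k))/3,[ (np.percentile(x,[1,50,99]).round(1).tolist()) for x in(a[(a>-60)&(a<60)],a[a>60],a[a<-60])])
E
```

```text
clock: 29.33
tool_pos: [0.5779, -0.0138, 0.0241]
eef_rot: [3.141, -0.0, 0.692]
force: [-0.6, -0.1, 0.8]
gripper_width: 0.0339
scene 14.71259660138496 [[-5.2, 15.4, 21.8], [125.6, 135.1, 141.6], [-118.3, -104.2, -98.1]]
side 13.908811748039495 [[-4.0, 15.1, 22.1], [120.3, 133.8, 140.8], [-115.6, -105.2, -97.8]]
```

```bash
python3 -m jog '[0,0,0,0,0,0,0, 0,0,0,0,0,0,0, 0,0,0,0,0,0,0, 0,0,0,0,0,0,0, 0,0,0,2,0,0,0, 0,0,0,4,0,0,0, 0,0,0,7,0,0,0, 0,0,0,10,0,0,0, 0,0,0,13,0,0,0, 0,0,0,16,0,0,0, 0,0,0,16,0,0,0]' 50
```

```text
clock: 30.25
tool_pos: [0.5812, -0.0138, 0.1898]
eef_rot: [3.134, -0.009, 0.693]
force: [1.2, 0.4, -2.2]
gripper_width: 0.0216
```

```bash
python3 -m jog '[0,0,0,3,0,0,5, 0,0,0,6,0,0,10, 0,0,0,9,0,0,15, 0,0.3,2,10.6,0,0,20, 0,0.6,4.5,10.6,0,0,25, 0,0.9,7,10.6,0,0,30, 0,1.2,9.5,10.6,0,0,35, 0,1.5,12,10.6,0,0,40, 0,1.8,14.5,10.6,0,0,45, 0,2.1,17,10.6,0,0,50, 0,2.4,19.5,10.6,0,0,55, 0,2.7,22,10.6,0,0,60, 0,3,24.5,10.6,0,0,65, 0,3.3,27,10.6,0,0,70, 0,3.65,29.95,10.6,0,0,76.4, 0,3.65,29.95,10.6,0,0,76.4, 0,3.65,29.95,10.6,0,0,76.4, 0,3.65,29.95,10.6,0,0,76.4]'
python3 - <<'E'
from h import *
s,p,d=snap('wrist','lidup');W=cloud('wrist',s,d)
rr=np.hypot(W[...,0]-.613,W[...,1]-.2845);z=W[...,2]
print(s['joint_positions'].round(2))
hsv=cv2.cvtColor(p,cv2.COLOR_RGB2HSV)
m=(rr<.1)&(hsv[...,1]<60)&(p.max(-1)>150)&(z>.24)&(z<.30);P=W[m];A=np.c_[P[:,:2]-[.613,.2845],np.ones(len(P))];print(len(P),np.linalg.lstsq(A,P[:,2],rcond=None)[0])
s,p,d=snap('side','side7')
ps=[cv2.imread('pics/lidup.png'),cv2.imread('pics/side7.png')]
cv2.imwrite('pics/c7.png',cv2.resize(cv2.hconcat(ps),None,fx=.71,fy=.71))
E
```

```text
clock: 31.75
tool_pos: [0.6139, 0.2853, 0.2879]
eef_rot: [-3.138, 0.001, 2.026]
force: [0.3, -0.3, -3.2]
gripper_width: 0.0215
[ 0.42  0.46  1.16 -0.    1.52 -0.04]
19269 [-0.00197569 -0.00393852  0.27219281]
```

View pics/c7.png

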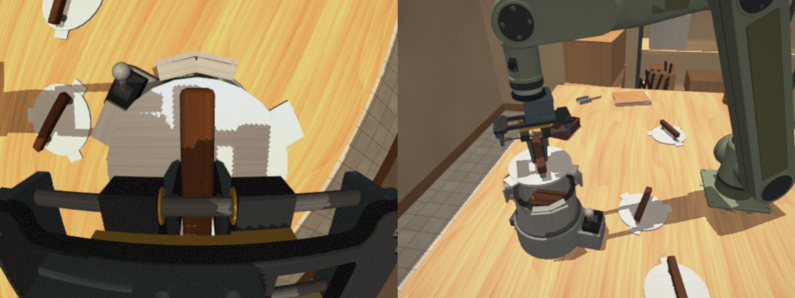

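The lid is held level (disc top at 0.272 m), with its lugs aimed at the gaps. Lowering.

```bash
python3 -m jog '[0,0,0,-2,0,0,0, 0,0,0,-4,0,0,0, 0,0,0,-5,0,0,0, 0,0,0,-6,0,0,0, 0,0,0,-6.5,0,0,0, 0,0,0,-6.8,0,0,0, 0,0,0,-7,0,0,0, 0,0,0,-7,0,0,0, 0,0,0,-7,0,0,0]' 50
python3 -c "
from h import *
s=ctrl.get_state();print(s['tool_pos'].round(4),s['force'].round(1))"
```

```text
clock: 32.6
tool_pos: [0.6148, 0.2859, 0.2207]
eef_rot: [3.14, 0.0, 2.026]
force: [0.8, -0.8, -2.6]
gripper_width: 0.022
[0.6148 0.2859 0.2207] [ 0.8 -0.8 -2.6]
```

```bash
python3 -m jog '[0,0,0,-0.2,0,0,0, 0,0,0,-0.3,0,0,0, 0,0,0,-0.3,0,0,0]' 50
```

```text
clock: 32.85
tool_pos: [0.6148, 0.286, 0.2178]
eef_rot: [3.14, 0.0, 2.026]
force: [0.1, 0.6, 0.5]
gripper_width: 0.0217
```

```bash
python3 -m jog '[0,-0.1,-0.1,-0.2,0,0,0, 0,-0.1,-0.1,-0.35,0,0,0, 0,-0.1,-0.1,-0.35,0,0,0]' 55
```

```text
clock: 33.1
tool_pos: [0.6143, 0.2855, 0.2144]
eef_rot: [3.138, -0.0, 2.026]
force: [3.5, 2.6, 3.1]
gripper_width: 0.0217
```

```bash
python3 -m jog '[0,0,0,0,0,0,-4, 0,0,0,0,0,0,-8, 0,0,0,0,0,0,-12, 0,0,0,0,0,0,-16, 0,0,0,0,0,0,-20, 0,0,0,0,0,0,-24, 0,0,0,0,0,0,-28, 0,0,0,0,0,0,-32, 0,0,0,0,0,0,-32]' 55
python3 -c "
from h import *
s=ctrl.get_state();print(s['moment'].round(2))"
```

```text
clock: 33.85
tool_pos: [0.6133, 0.2845, 0.2141]
eef_rot: [3.141, 0.0, 1.466]
force: [-0.5, -0.6, 3.6]
gripper_width: 0.0217
[-0.02 -0.09 -0.29]
```

```bash
python3 -m jog '[0,0,0,0,0,0,-4, 0,0,0,0,0,0,-8, 0,0,0,0,0,0,-12, 0,0,0,0,0,0,-16, 0,0,0,0,0,0,-20, 0,0,0,0,0,0,-24, 0,0,0,0,0,0,-28, 0,0,0,0,0,0,-28, 0,0,0,0,0,0,-28]' 55
python3 -c "
from h import *
s=ctrl.get_state();print(s['moment'].round(2))
s,p,d=snap('wrist','w8')
s,p,d=snap('side','s8')
cv2.imwrite('pics/c8.png',cv2.resize(cv2.hconcat([cv2.imread('pics/w8.png'),cv2.imread('pics/s8.png')]),None,fx=.71,fy=.71))"
```

```text
clock: 34.6
tool_pos: [0.6134, 0.2846, 0.2139]
eef_rot: [3.141, -0.0, 0.981]
force: [-0.6, -0.1, 4.1]
gripper_width: 0.0221
[-0.09  0.06 -0.31]
```

View pics/c8.png

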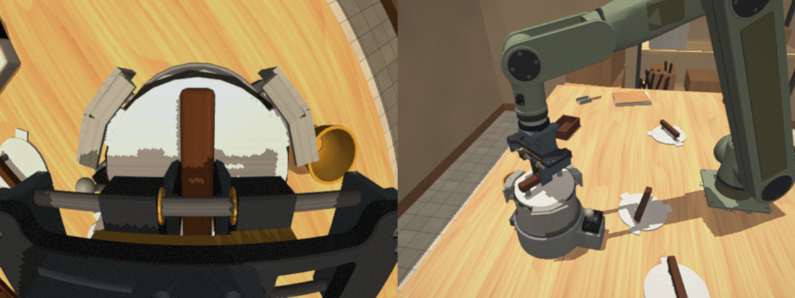

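The lid is turned in, and no lugs show in the gaps (the two hooks at (105,115) and (290,115) cover them). Releasing and checking.

```bash
python3 -m jog '[0.5,0,0,0,0,0,0, 0.5,0,0,0,0,0,0, 0.5,0,0,0,0,0,0, 0.5,0,0,3,0,0,0, 0.5,0,0,7,0,0,0, 0.5,0,0,11,0,0,0, 0.5,0,0,13,0,0,0, 0.5,0,0,13,0,0,0]'
python3 - <<'E'
from seg import *
s,p,d=snap('wrist','w9');W=cloud('wrist',s,d);z=W[...,2];C=[.613,.2845]
rr=np.hypot(W[...,0]-C[0],W[...,1]-C[1]);hsv=cv2.cvtColor(p,cv2.COLOR_RGB2HSV)
m=(rr<.078)&(hsv[...,1]<60)&(p.max(-1)>150)&(z>.18)&(z<.22);P=W[m];A=np.c_[P[:,:2]-C,np.ones(len(P))];print('plane',len(P),np.linalg.lstsq(A,P[:,2],rcond=None)[0])
b=W[(rr<.11)&(z>.232)&(z<.256)&(p.max(-1)<130)];print('bar z',np.median(b[:,2]),cv2.minAreaRect(b[:,:2].astype(np.float32)))
# hook tops
a=np.degrees(np.arctan2(W[...,1]-C[1],W[...,0]-C[0]))
h=a[(rr>.09)&(rr<.108)&(z>.202)&(z<.216)];print([(int(-180+5*i),int(n)) for i,n in enumerate(np.histogram(h,72,(-180,180))[0]) if n>5])
W0=W
s,p,d=snap('scene','s9');W=cloud('scene',s,d);tip=ctrl.tip_of('scene','switch_tip')[:2]
for o in tip:
    u,v=int(o['at'][0]*560),int(o['at'][1]*420);print(o['p'],u,v,W[v,u])
E
```

```text
clock: 35.37
tool_pos: [0.615, 0.2855, 0.3496]
eef_rot: [3.136, -0.009, 0.98]
force: [0.2, -0.4, -0.0]
gripper_width: 0.0453
plane 10056 [0.00062951 0.00125502 0.19889222]
bar z 0.24560544022327196 ((0.6141087412834167, 0.28625649213790894), (0.1400168389081955, 0.022147659212350845), 56.06453323364258)
[(-150, 28), (-145, 17), (-105, 13), (-100, 16), (-30, 89), (-25, 122), (-20, 116), (-15, 127), (-10, 129), (-5, 120), (0, 127), (5, 133), (10, 122), (15, 135), (20, 60), (90, 110), (95, 121), (100, 123), (105, 125), (110, 121), (115, 119), (120, 127), (125, 119), (130, 119), (135, 123), (140, 30)]
0.63 384 166 [0.48360719 0.31678759 0.16185695]
```

View pics/w9.png

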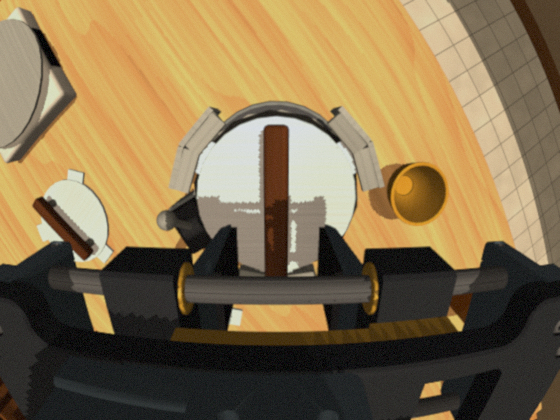

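The lid is level with its top at 0.199 m, so the seal is pressed about 3 mm. Its centre is ~2 mm off the axis and its lugs are within about 2° of home. The lever knob is at (168,220), still off. Now checking where the camera sits before the push.

```bash
python3 -c "
from h import *
print(np.array(ctrl.calibration('wrist')['tool_from_camera']).round(3));s=ctrl.get_state();print(s['tool_pos'],s['joint_positions'])
W=cloud('wrist',*[0,0]) if 0 else None
s,p,d=snap('wrist');W=cloud('wrist',s,d);q=W.reshape(-1,3);m=(q[:,2]>.14)&(q[:,2]<.18)&(np.hypot(q[:,0]-.48,q[:,1]-.33)<.03);print(m.sum(),np.median(q[m],0),q[m].min(0),q[m].max(0))"
```

```text
[[ 0.    -0.964 -0.267  0.075]
 [ 1.     0.     0.    -0.   ]
 [ 0.    -0.267  0.964 -0.171]
 [ 0.     0.     0.     1.   ]]
[0.6130506  0.2846071  0.34199142] [ 4.17695826e-01  4.52712667e-01  1.04535407e+00 -1.46418318e-04
  1.64587743e+00  1.00929420e+00]
357 [0.48322075 0.32685232 0.16247781] [0.46768713 0.31355904 0.15003482] [0.49237292 0.33911082 0.16784504]
```

```bash
python3 -m jog '[0,-3,2,0,0,0,-6, 0,-6,4,0,0,0,-12, 0,-9,6,0,0,0,-18, 0,-13.2,9.6,0,0,0,-24, 0,-13.2,9.6,0,0,0,-30, 0,-13.2,9.6,0,0,0,-36, 0,-13.2,9.6,0,0,0,-42, 0,-13.2,9.6,0,0,0,-48, 0,-13.2,9.6,0,0,0,-56, 0,-13.2,9.6,0,0,0,-56, 0,-13.2,9.6,-4,0,0,-56, 0,-13.2,9.6,-8,0,0,-56, 0,-13.2,9.6,-12,0,0,-56, 0,-13.2,9.6,-16,0,0,-56, 0,-13.2,9.6,-18,0,0,-56, 0,-13.2,9.6,-20.3,0,0,-56, 0,-13.2,9.6,-20.3,0,0,-56, 0,-13.2,9.6,-20.3,0,0,-56]' 10
```

```text
clock: 37.07
tool_pos: [0.4805, 0.38, 0.1387]
eef_rot: [3.139, 0.004, 0.003]
force: [-0.5, 0.7, 0.7]
gripper_width: 0.0006
```

```bash
python3 -m jog '[0,0,-1,0,0,0,0, 0,0,-2,0,0,0,0, 0,0,-3,0,0,0,0, 0,0,-4,0,0,0,0, 0,-0.1,-5,0,0,0,0, 0,-0.2,-6,0,0,0,0, 0,-0.3,-7,0,0,0,0, 0,-0.4,-8,0,0,0,0, 0,-0.5,-8.6,0,0,0,0, 0,-0.5,-9,0,0,0,0, 0,-0.5,-9,0,0,0,0, 0,-0.5,-9,0,0,0,0]'
python3 -c "
from h import *
s,p,d=snap('scene','s10');W=cloud('scene',s,d)
cv2.imwrite('pics/s10c.png',cv2.resize(cv2.imread('pics/s10.png')[110:260,310:510],(800,600)))"
```

```text
clock: 38.07
tool_pos: [0.4763, 0.2904, 0.1402]
eef_rot: [3.141, 0.001, 0.001]
force: [0.1, 0.1, 0.8]
gripper_width: 0.0004
```

```bash
python3 -m jog '[0,0,4,0,0,0,0, 0,0,7,0,0,0,0, 0,0,9,4,0,0,0, 0,-4,9,8,0,0,0, 0,-8,9,12,0,0,0, 0,-12,9,16,0,0,0, 0,-16,9,18,0,0,0, 0,-18,9,18,0,0,0, 0,-18,9,18,0,0,0]'
python3 - <<'E'
from h import *
for c in('side','scene'):
    s,p,d=snap(c,c+'11');W=cloud(c,s,d)
    q=W.reshape(-1,3);m=(q[:,2]>.145)&(q[:,2]<.18)&(np.hypot(q[:,0]-.477,q[:,1]-.294)<.06)&(np.hypot(q[:,0]-.613,q[:,1]-.2845)>.11)
    print(c,m.sum(),np.median(q[m],0) if m.any() else None)
    rr=np.hypot(W[...,0]-.613,W[...,1]-.2845);z=W[...,2];m=(rr<.075)&(z>.19)&(z<.21);print('lid top',np.median(z[m]))
print(s['force'])
a=cv2.imread('pics/scene11.png')[100:290,300:500];b=cv2.imread('pics/side11.png')[200:390,120:320]
cv2.imwrite('pics/c11.png',cv2.resize(cv2.hconcat([a,b]),(800,380)))
E
```

```text
clock: 38.87
tool_pos: [0.2937, 0.3813, 0.3233]
eef_rot: [-3.138, -0.001, 0.003]
force: [0.2, 0.3, -0.7]
gripper_width: 0.0007
side 134 [0.47429831 0.27266721 0.16272738]
lid top 0.19860777290371734
scene 71 [0.47898255 0.26197493 0.16287627]
lid top 0.19723855896699138
[-2.71064928 -0.20742042  1.47792797]
```

View pics/c11.png

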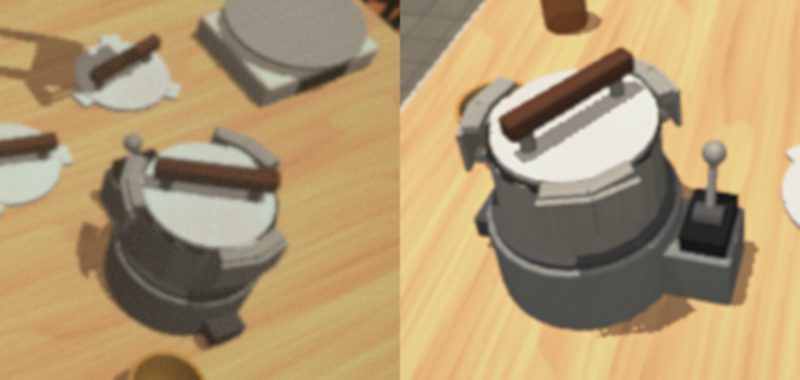

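The lever has swung over and its knob is at about y≈0.267, which I estimate as ~0.9 rad. That margin is small, so I'll give it one gentle extra push of 6 mm.

```bash
python3 -m jog '[0,4,0,0,0,0,0, 0,8,0,0,0,0,0, 0,12,0,-2,0,0,0, 0,16,0,-6,0,0,0, 0,18,0,-10,0,0,0, 0,18,0,-14,0,0,0, 0,18,0,-18,0,0,0, 0,18,0,-18,0,0,0, 0,18,-3,-18,0,0,0, 0,18,-6,-18,0,0,0, 0,18,-8,-18,0,0,0, 0,18,-9,-18,0,0,0, 0,18,-9.4,-18,0,0,0, 0,18,-9.6,-18,0,0,0, 0,18,-9.6,-18,0,0,0]'
```

```text
clock: 40.22
tool_pos: [0.4768, 0.2852, 0.1403]
eef_rot: [-3.141, -0.0, 0.001]
force: [0.4, 0.6, -0.2]
gripper_width: 0.0002
```

```bash
python3 -m jog '[0,0,4,0,0,0,0, 0,0,7,0,0,0,0, 0,0,9,4,0,0,0, 0,-4,9,8,0,0,0, 0,-8,9,12,0,0,0, 0,-12,9,16,0,0,0, 0,-16,9,18,0,0,0, 0,-18,9,18,0,0,0, 0,-18,9,18,0,0,0, 0,-18,9,18,0,0,0]'
python3 - <<'E'
from h import *
for c in('side','scene'):
    s,p,d=snap(c,c+'12');W=cloud(c,s,d)
    q=W.reshape(-1,3);m=(q[:,2]>.145)&(q[:,2]<.18)&(np.hypot(q[:,0]-.477,q[:,1]-.294)<.06)&(np.hypot(q[:,0]-.613,q[:,1]-.2845)>.11)
    print(c,m.sum(),np.median(q[m],0))
    rr=np.hypot(W[...,0]-.613,W[...,1]-.2845);z=W[...,2];m=(rr<.075)&(z>.19)&(z<.21);print('lid top',np.median(z[m]))
    for t in('mortar','spice_jar','till_box'): print(t,[(round(o['p'],2),np.round(o['at'],3)) for o in ctrl.tip_of(c,t)[:1]])
print(s['force'],s['clock'])
E
```

```text
clock: 41.05
tool_pos: [0.2933, 0.3764, 0.3242]
eef_rot: [-3.136, -0.003, 0.006]
force: [0.1, 0.5, -0.7]
gripper_width: 0.0007
side 123 [0.47453656 0.26863167 0.16110549]
lid top 0.19863599420391265
mortar [(0.42, array([0.425, 0.434]))]
spice_jar [(0.8, array([0.364, 0.503]))]
till_box [(0.94, array([0.421, 0.436]))]
scene 68 [0.47920552 0.25814538 0.16057461]
lid top 0.19712286557149572
mortar [(0.61, array([0.677, 0.73 ]))]
spice_jar [(0.62, array([0.499, 0.859]))]
till_box [(0.86, array([0.358, 0.877]))]
[ 0.44123749 -0.09135387 -0.5173681 ] 41.25
```

```bash
python3 -c "
from bench import ctrl
print(ctrl.finish_job())"
```

```text
the job is handed in; nothing more can be done
None
```

The job is handed in, at about 41 s on the clock. All four quills on the counter are in the hopper, the lid is locked under the hooks, and only then was the start lever pushed to on.

- **Quills:** I found four and laid them two and two, in two layers. They were gripped at 22–24 N, and a last look into the hopper showed all four lying flat. One grasp came up empty because I lifted before the jaws had closed or because the grip slackened. The quill had not moved, and I picked it up again.
- **Lid:** I used the one farthest from the base (about 0.58 m). I set it down with its lugs in the gaps, pressed it onto the seal and turned it about 60° clockwise.
    - After release it was level, about 2 mm off the axis, with its lugs about 2° from their locked places.
    - Its top read 0.197–0.199 m, which means the seal is pressed about 3–4 mm. I inferred that from depth, so the 3 mm requirement is met with little margin.
- **Lever:** After the first push I judged it only just past the mark, at about 0.9 rad, so I gave it a second gentle push. I estimate it ended near 0.95 rad. The two cameras put the knob about 10 mm apart in y, so this is their average.
- **Bystanders:** The arm was clear of everything at the end. The scene camera found the jar and the till box where they had been. The detector put the mortar about 4 pixels from its first reading. The side camera's mortar report was a false hit on the till box. Nothing pointed to any of them having moved.

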